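# Leak probe along the pump seam, then held centred in the sample port

### The job

Leak-check the pump housing: take the orange-handled probe out of its holder and run its tip along the whole black seam on top of the housing, from the green-dot end round the bend to the red-dot end, slowly (about 5 cm/s or less), staying right over the line and less than a centimetre above it without pressing on it. Then lower the probe upright through the hole in the brass guide bush of the sample port, without touching the bush or bore at any time, until the yellow band on the rod is level with the mouth of the hole. Finish holding it there in the gripper, still and centred in the hole, without letting go, and leave the switch and all the other fittings as they are.

Things in the scene. Friction and masses are not known exactly. Their poses are not given: they have to be found in the camera images.
- probe: Leak probe, 182 mm long, 0.12 kg, loose, upright tip-down in its holder. Origin at the tip, z up along the rod, x and y square to the handle's flats. Steel rod 8 mm in diameter, 0 to 110 mm; black collar 30 mm in diameter, 110 to 116 mm, resting on the holder; orange square handle 20 x 20 mm, 116 to 180 mm: grip it on two flats facing each other. Yellow band on the rod 46 to 54 mm above the tip
- probe_tip (a point): the probe's tip, centre of the rod's lower end
- probe_band (a point): centre of the yellow band on the rod, 50 mm above the tip
- holder: grey upright block 56 x 56 x 115 mm, fixed, with a 14 mm hole right through from the top; origin under its centre, z up. The probe stands in the hole, tip 5 mm above the counter: raise it straight up by more than 120 mm to clear
- housing: pump housing, fixed, 84 x 136 x 65 mm (136 along y), green, light-grey metal top, brass stub at -x side; origin under its centre, z up. On the flat top a 3 mm wide black seam runs in two straight 50 mm legs with a 36 degree bend between; a green dot lies beyond one end (-y), a red dot beyond the other. Bolt heads 1.5 mm proud, 15 mm or more from the seam
- port_mouth (a point): centre of the guide hole's mouth, at the top face of the brass bush, 100 mm above the counter, z up. The hole is 22 mm in diameter for the first 20 mm down, then a 26 mm sleeve, floor 90 mm below the mouth
- port: sample port, fixed: grey foot 90 mm in diameter and 10 mm thick, white PVC sleeve 50 mm in diameter, on top a brass guide bush 60 mm in diameter and 20 mm thick with the 22 mm guide hole; 100 mm tall; origin under its centre
- seam0 (a point): point on the seam: green-dot end (start). Seam points lie on the housing's flat top face (65 mm above the counter), z up; tip and seam point coincide when the tip just touches there. 
- seam1 (a point): point on the seam: one third along the first leg. On the housing's top face, as the others.
- seam2 (a point): point on the seam: two thirds along the first leg. On the housing's top face, as the others.
- seam3 (a point): point on the seam: the bend. On the housing's top face, as the others.
- seam4 (a point): point on the seam: one third along the second leg. On the housing's top face, as the others.
- seam5 (a point): point on the seam: two thirds along the second leg. On the housing's top face, as the others.
- seam6 (a point): point on the seam: red-dot end. On the housing's top face, as the others.
- rocker_edge (a point): raised edge of the red rocker switch on top of the grey control box (130 x 150 x 80 mm, fixed, off to the robot's right); leave alone
- ball_valve: brass ball valve with a red lever, about 108 x 38 x 52 mm, loose, leave alone; origin under its centre
- coupling: white PVC coupling, 64 mm in diameter, 70 mm tall, loose, leave alone; origin under its centre
- nozzle: blue nylon spray nozzle, 44 mm in diameter, 74 mm tall, loose, leave alone; origin under its centre
- flange: iron pipe flange, 110 mm in diameter, 30 mm tall, loose, leave alone; origin under its centre
- wrench: steel wrench lying flat, 170 mm long, loose, leave alone; origin under its middle
- end_cap: grey pipe end cap, 48 mm in diameter, 32 mm tall, loose, leave alone; origin under its centre

How it is judged (in metres and radians):
On the way, in this order (a step that is already met when the one before it is completed fails the run):
1. the probe is drawn up out of its holder in the gripper (z of probe_tip in the frame of holder above 0.125 m and contact force between probe and the fingers above 1 N), for 0.1 s.
2. probe tip over the seam at the green-dot end (within 7 mm sideways, at most 13 mm above it) (horizontal distance between probe_tip and seam0 below 0.007 m and z of probe_tip in the frame of seam0 between -0.003 and 0.013 m), for 0.04 s.
3. probe tip over the seam at one third of the first leg (within 7 mm sideways, at most 13 mm above it) (horizontal distance between probe_tip and seam1 below 0.007 m and z of probe_tip in the frame of seam1 between -0.003 and 0.013 m), for 0.04 s.
4. probe tip over the seam at two thirds of the first leg (within 7 mm sideways, at most 13 mm above it) (horizontal distance between probe_tip and seam2 below 0.007 m and z of probe_tip in the frame of seam2 between -0.003 and 0.013 m), for 0.04 s.
5. probe tip over the seam at the bend (within 7 mm sideways, at most 13 mm above it) (horizontal distance between probe_tip and seam3 below 0.007 m and z of probe_tip in the frame of seam3 between -0.003 and 0.013 m), for 0.04 s.
6. probe tip over the seam at one third of the second leg (within 7 mm sideways, at most 13 mm above it) (horizontal distance between probe_tip and seam4 below 0.007 m and z of probe_tip in the frame of seam4 between -0.003 and 0.013 m), for 0.04 s.
7. probe tip over the seam at two thirds of the second leg (within 7 mm sideways, at most 13 mm above it) (horizontal distance between probe_tip and seam5 below 0.007 m and z of probe_tip in the frame of seam5 between -0.003 and 0.013 m), for 0.04 s.
8. probe tip over the seam at the red-dot end (within 7 mm sideways, at most 13 mm above it) (horizontal distance between probe_tip and seam6 below 0.007 m and z of probe_tip in the frame of seam6 between -0.003 and 0.013 m), for 0.04 s.
At the end, for the whole second after the job is handed in: the gripper holds the probe still and upright (within 0.1 rad) in the sample port, tip 40 to 60 mm below the mouth (yellow band level within 10 mm), tip and band each within 4 mm of the hole's axis sideways, not touching the port (z of probe_tip in the frame of port_mouth between -0.06 and -0.04 m and horizontal distance between each of probe_tip, probe_band and port_mouth below 0.004 m and angle between probe's own z axis and vertical below 0.1 rad and contact force between probe and port below 0.1 N and contact force between probe and the fingers above 1 N and linear speed of probe below 0.015 m/s); the arm keeps its last pose, push and grip.
It fails at once if the probe touches the sample port (bush or bore) (contact force between probe and port above 0.3 N).
It fails at once if the probe presses on the pump housing with more than 5 N (contact force between probe and housing above 5 N).
It fails at once if the probe runs along the seam faster than 0.12 m/s (linear speed of probe above 0.12 m/s and horizontal distance between probe_tip and seam3 below 0.04 m and z of probe_tip in the frame of seam3 below 0.013 m).
It fails at once if the rocker switch is flipped (distance of rocker_edge from where it was at the start of the episode above 0.003 m).
It fails at once if a bystander is pushed more than 20 mm (distance of any of ball_valve, coupling, nozzle, flange, wrench, end_cap from where it was at the start of the episode above 0.02 m).
It also fails if it takes over 58 s, if anything falls off the work surface, if the arm or the gripper's body presses on something with over 40 N, if the wrist force passes 120 N, or if a joint passes its speed limit or range.

### The arm

A 6-joint arm with a two-finger parallel gripper is mounted at the origin on the work surface. World frame = base frame: x ahead of the robot, y to its left, z up, the work surface at z = 0. Lengths are in mm, angles in rad, forces in N, time in s.
With the tool pointing down it reaches from about 400 to 925 mm from the base axis. Payload 12.5 kg.
Tool frame: the origin (TCP) lies at the very end of the fingers, on their centre line; the grasp point (between the pads) lies 19 mm behind it; z points along the fingers, y is the line along which they close (so a half turn about z gives the same grasp; the last joint's range is limited). The gripper opens to 95 mm and grips with 3 to 60 N. Pads are 20 mm wide; open, the fingers measure 119 mm over their backs; the gripper's body (75 mm by 180 mm) begins 59 mm behind the grasp point.
Start: joints at [-0.106, 0.491, 1.559, -0, 1.092, -0.106], TCP at [625.017, 0.021, 214.661] pointing down, gripper open.
Joint ranges: [-3.1, 3.1], [-0.84, 2.19], [0.05, 2.79], [-1.13, 4.28], [0.06, 2.93], [-2.69, 2.69]. Speed limits (rad/s): [2.22, 2.22, 2.79, 3.14, 3.14, 3.14].

### API

Orientations are given as [roll, pitch, yaw] about the fixed x, y, z axes, in that order (R = Rz(yaw) Ry(pitch) Rx(roll)).
In Python, from cell import env gives the robot as it stands.
- The arm moves only by the tool run_rows, called in YAML: its name, and indented under it one key for each argument. Schema: {"type":"object","properties":{"plan":{"type":"object","properties":{"steps":{"type":"array","items":{"type":"array","items":{"type":"number"},"minItems":5,"maxItems":5},"minItems":1,"maxItems":5}},"additionalProperties":false,"required":["steps"]},"only":{"type":"string"},"quiet":{"type":"boolean"},"lines":{"type":"string"}},"required":["plan"],"additionalProperties":false}. plan is an object whose key "steps" holds a list of rows, 1 to 5 of them, each of 5 numbers: dx, dy, dz in units of 50 mm, then a turn about the tool's z in units of 0.05 rad, then the opening from 0.0 (shut) to 1.0 (fully open); each row is the pose to reach, as a shift and turn from the pose commanded when the call began, along the tool's axes at that moment; what a row does not reach only later rows make up. A row lasts 1/12 s, in which the tool goes at most 41.7 mm and 0.125 rad, less where a joint would pass 70% of its speed; a pose out of reach is approached as far as the arm can. The fingers move at their own pace and stop on an object; the grip force is fixed at half the most. Time passes only in rows, so rows that do not move let the fingers close. The tool returns the time, the measured TCP pose, the force, the opening and the grip force at its end. only (a regular expression) keeps the lines of the reply that match it, lines (a string "A,B") keeps lines A to B, and quiet returns only ok. Input that does not fit is refused with a message, and nothing moves.
- env.state(): the state, without advancing time (a new reading comes with each control period).
- env.read_camera(name): name is "scene" or "side" or "wrist"; returns (picture, depth): 400x640x3 uint8, red, green, blue; 400x640 float32, mm along the optical axis (not along the pixel's ray), 0 where there is no reading.
- env.camera_info(name): a dict with "vertical_fov" (degrees; the focal length in pixels is half the picture's height over the tangent of half this angle, whatever the lens; pixels are square), "cx", "cy" (the principal point, pixels), "origin" and "attitude" of the camera in the world. Camera axes: x right, y down, z forward; pixel columns grow to the right and rows downward; lengths in mm; the calibration is good to about 2 mm. The wrist camera is an equidistant fisheye: a pixel r from the principal point sees the ray r / f radians off the axis. A picture is of the moment at which its call begins: read the wrist's pose just before it. camera_info takes no time and is no camera call; for the wrist camera it gives the pose at the moment of the call.
- env.job_done(): hands the job in; it is judged then, once.
The state is a dict: "t": time; "joints": joint angles; "qvel": joint speeds; "tau": joint torques, N m; "eef_pos": TCP position; "tcp_rot": TCP orientation; "ft_force": force on the tool from outside, world axes, zero at the start; "moment": the same for the moment, N m; "opening": opening from 0.0 (shut) to 1.0 (fully open); "grip_force": force on a finger pad.
Only numpy, scipy, OpenCV 4.12 (cv2) and the standard library are available. Lean on these libraries where they do the work, as an engineer would, in place of code of your own. Each camera call takes 0.05 s, during which the arm holds its last target. There are 200 camera calls.

## Working session

There is one attempt and no reset: what is moved stays moved. The work goes in short steps, Python scripts to look and compute and a tool call to move; the robot and the scene stay as the last step left them, time stands still between calls to the robot, and variables do not carry over. Pictures are saved under pics/ and viewed, at most 10 in all, crops included, and the job is handed in when it is done.

```bash
ls; mkdir -p pics; python3 - <<'E'
from cell import env
import cv2
print(env.state())
for n in ("scene","side","wrist"):
    print(n,env.camera_info(n))
    p,d=env.read_camera(n); cv2.imwrite(f"pics/{n}0.png",p[...,::-1])
    import numpy as np; np.savez(f"{n}0.npz",p=p,d=d)
E
```

```text
cell.py
pics
{'t': 0.0, 'joints': array([-1.05575451e-01,  4.91556023e-01,  1.55948875e+00,  3.85887384e-06,
        1.09168914e+00, -1.05623928e-01]), 'qvel': array([-2.87833070e-05,  1.85648027e-03, -1.35443101e-03, -1.24165004e-03,
        1.19299203e-03, -2.07044022e-03]), 'tau': array([-9.52334158e-04, -6.12640929e+01, -2.58175153e+01,  6.92750537e-02,
        4.83079045e-02, -1.38641695e-05]), 'eef_pos': array([6.24739387e+02, 6.66195426e-02, 2.14050413e+02]), 'tcp_rot': array([-3.14045812e+00, -1.23723520e-04,  1.57084295e+00]), 'ft_force': array([-0.32263453, -0.24053015, -0.24873015]), 'moment': array([ 0.05282243,  0.02823407, -0.059945  ]), 'grip_force': 0.0, 'opening': 1.001167814424316}
scene {'vertical_fov': 56.14526087115206, 'cx': 321.6329092299008, 'cy': 208.82182135874854, 'origin': array([ 992.81541488, -668.8318333 , 1040.74403887]), 'attitude': array([-2.48495812, -0.00767162,  0.50535277])}
side {'vertical_fov': 42.49245838071606, 'cx': 313.0505852202075, 'cy': 200.20267763929007, 'origin': array([-134.3971843 ,  806.30763714, 1166.55373682]), 'attitude': array([-2.33013978,  0.00455576, -2.41014556])}
wrist {'vertical_fov': 65.70646984690485, 'cx': 320.0062117387771, 'cy': 202.06936770341957, 'origin': array([624.54748446,  82.48256325, 384.15555684]), 'attitude': array([ 2.84654263e+00,  5.46476091e-04, -2.78903121e-04])}
```
View pics/scene0.png

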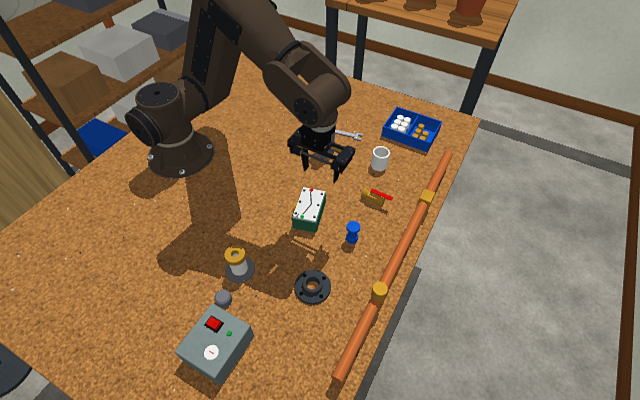

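View pics/side0.png

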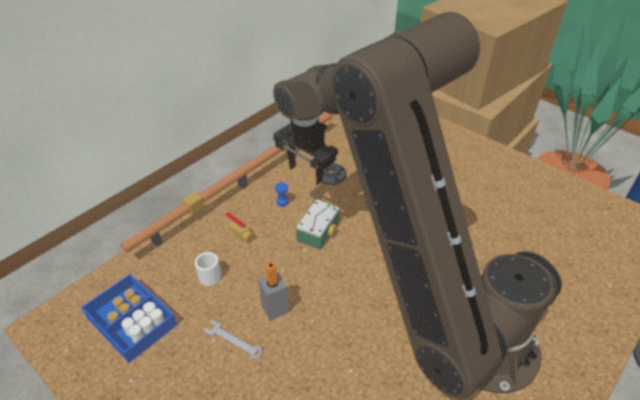

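View pics/wrist0.png

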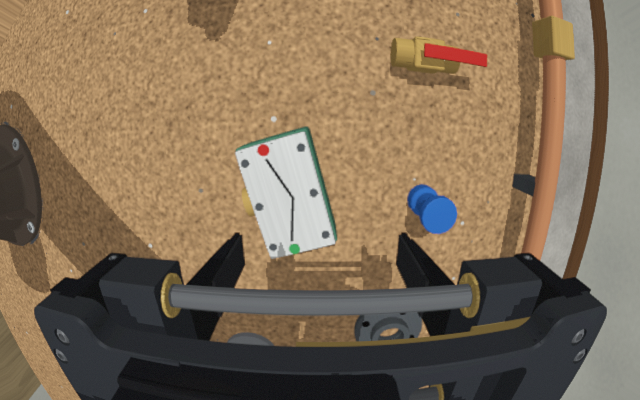

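The scene view shows the port (bush about 235,255), housing (310,207) and control box. The side view shows the holder (273,297) with the orange handle (272,275). The wrist view shows the seam from (292,240) through (293,197) to (267,160), with the green dot at (294,249) and the red dot at (263,150).

```bash
cat > h.py <<'E'
from cell import env
import numpy as np, cv2
from scipy.spatial.transform import Rotation as Ro
def rot(a): return Ro.from_euler('xyz',a).as_matrix()
def snap(n,save=None):
    i=env.camera_info(n); p,d=env.read_camera(n)
    if save: cv2.imwrite(f"pics/{save}.png",p[...,::-1])
    return i,p,d
def rays(i,uv,fish):
    uv=np.atleast_2d(np.asarray(uv,float)); f=200/np.tan(np.radians(i['vertical_fov'])/2)
    x=(uv-[i['cx'],i['cy']])/f
    if fish:
        th=np.linalg.norm(x,axis=1,keepdims=True)+1e-12
        r=np.hstack([x/th*np.sin(th),np.cos(th)])
    else: r=np.hstack([x,np.ones((len(x),1))])
    return r@rot(i['attitude']).T
def onplane(i,uv,z,fish=False):
    r=rays(i,uv,fish); o=np.asarray(i['origin'])
    return o+r*((z-o[2])/r[:,2])[:,None]
def hsv(p): return cv2.cvtColor(p,cv2.COLOR_RGB2HSV)
def mask(p,lo,hi): return cv2.inRange(hsv(p),np.array(lo),np.array(hi))
def blobs(m,mina=15):
    n,l,s,c=cv2.connectedComponentsWithStats(m)
    return [(k,s[k],c[k]) for k in range(1,n) if s[k][4]>=mina],l
E
python3 - <<'E'
from h import *
L=lambda n:np.load(n+"0.npz")
iw,is_,ic=[env.camera_info(n) for n in("wrist","side","scene")]
p=L("wrist")["p"]
for nm,lo,hi in(("red",(0,150,80),(8,255,255)),("green",(50,150,60),(80,255,255)),("black",(0,0,0),(180,255,70))):
    m=mask(p,lo,hi); m[:125]=0;m[262:]=0;m[:,:230]=0;m[:,345:]=0
    b,l=blobs(m,10)
    for k,s,c in b: print(nm,s,c,onplane(iw,c,65,True)[0].round(1))
p=L("side")["p"]; m=mask(p,(5,180,120),(20,255,255)); m[:255]=0;m[295:]=0;m[:,:255]=0;m[:,290:]=0
for k,s,c in blobs(m)[0]: print("handle",s,c,onplane(is_,c,150)[0],onplane(is_,(c[0],s[1]),185)[0])
d=L("side")["d"]; print(d[262:300:4,272])
p=L("scene")["p"]; m=mask(p,(12,130,100),(28,255,255)); m[:240]=0;m[275:]=0;m[:,:215]=0;m[:,255:]=0
for k,s,c in blobs(m)[0]: print("bush",s,c,onplane(ic,c,100)[0])
a=cv2.resize(L("scene")["p"][225:300,200:290],None,fx=4,fy=4,interpolation=2)
b=cv2.resize(L("wrist")["p"][120:270,225:350],(250,300),interpolation=2)
c=cv2.resize(L("side")["p"][255:330,240:305],(260,300))
cv2.imwrite("pics/c1.png",np.hstack([a,c])[...,::-1])
E
```

```text
red [258 145  11  10  85] [262.95294118 149.62352941] [564.8  42.8  65. ]
green [291 245   8   8  51] [294.29411765 248.45098039] [595.1 -69.8  65. ]
black [267 161  13  18  22] [273.  169.5] [574.8  21.4  65. ]
black [280 180  11  15  16] [285.125 187.125] [587.2   2.1  65. ]
black [292 197   1  24  24] [292.  208.5] [594.  -21.8  65. ]
black [230 233  15  29 346] [236.12716763 248.47687861] [526.4 -71.2  65. ]
handle [267 265  10  20 114] [271.33333333 274.48245614] [482.47865529 281.61901867 150.        ] [482.07470219 279.04872006 185.        ]
[1264.0236 1257.719  1253.4469 1263.0175 1273.6342 1281.9261 1293.6571
 1292.9838 1287.4026 1298.7603]
bush [215 240  40  35 635] [230.93385827 254.1007874 ] [ 499.39896131 -303.85451042  100.        ]
bush [249 249   6  13  41] [252.14634146 255.53658537] [ 555.63514746 -277.8868778   100.        ]
```

View pics/c1.png

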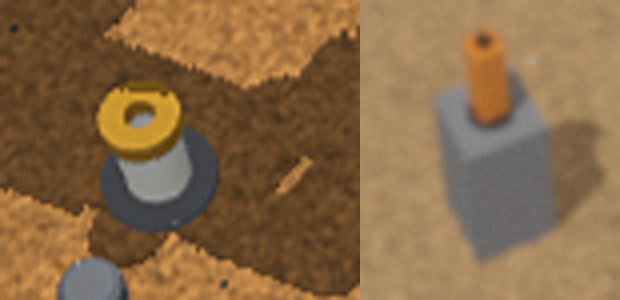

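The crop shows the bush hole near scene pixel (235,254). The probe stands in the holder, and its flats look roughly square to the holder. I'm moving the wrist camera over the holder.

Units first: shifts go in units of 50 mm and turns go in units of 0.05 rad. So -20 mm is -0.4, 150 mm is 3.

run_rows:
  plan: {"steps":[[0.6,-0.4,-0.06,0,1],[1.2,-0.86,-0.12,0,1],[1.8,-1.3,-0.12,0,1],[2.4,-1.74,-0.12,0,1],[3,-2.16,-0.12,0,1]]}

```text
t: 0.57
eef_pos: [515.6, 151.0, 220.5]
tcp_rot: [-3.141, 0.0, 1.57]
ft_force: [0.1, 0.5, 0.3]
opening: 0.998
grip_force: 0.0
```

run_rows:
  plan: {"steps":[[0.5,-0.36,0,0,1],[1,-0.7,0,0,1],[1,-0.7,0,0,1],[1,-0.7,0,0,1]]}

```text
t: 0.9
eef_pos: [481.3, 201.0, 220.8]
tcp_rot: [3.141, 0.0, 1.573]
ft_force: [0.1, 0.6, 0.5]
opening: 0.999
grip_force: 0.0
```

```bash
python3 - <<'E'
from h import *
i,p,d=snap("wrist","w1"); np.savez("w1.npz",p=p,d=d); print(i, env.state()['eef_pos'])
m=mask(p,(5,180,90),(20,255,255))
for k,s,c in blobs(m,100)[0]: print(s,c,onplane(i,c,185,True)[0],d[int(c[1]),int(c[0])])
E
```

```text
{'vertical_fov': 65.70646984690485, 'cx': 320.0062117387771, 'cy': 202.06936770341957, 'origin': array([480.6840767 , 283.49929691, 390.78172907]), 'attitude': array([ 2.84639666e+00, -6.09471611e-04,  2.28757889e-03])} [481.99267251 200.23632379 220.70479982]
[307  98  34  34 381] [323.25459318 118.37532808] [482.95417078 278.36913112 185.        ] 197.155
```

View pics/w1.png

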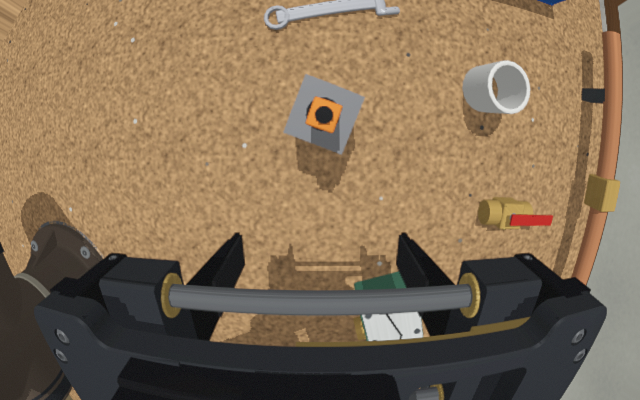

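The wrist view shows the holder and the handle's top square at (323,115), turned about 20 deg. I'll get its centre and the angle of its flats.

```bash
python3 - <<'E'
from h import *
z=np.load("w1.npz"); p=z["p"]; d=z["d"]; i=env.camera_info("wrist")
m=mask(p,(5,180,90),(20,255,255)); m[:90]=0;m[140:]=0;m[:,:290]=0;m[:,360:]=0
c=max(cv2.findContours(m,0,1)[0],key=cv2.contourArea)
w=onplane(i,c[:,0,:],185,True)[:,:2].astype(np.float32)
r=cv2.minAreaRect(w); print("handle",r); print(cv2.boxPoints(r))
dd=d[100:132,308:340]; print(np.round(dd[::4,::4]))
g=mask(p,(0,0,80),(180,60,150)); g[:70]=0;g[135:]=0;g[:,:280]=0;g[:,370:]=0
c=max(cv2.findContours(g,0,1)[0],key=cv2.contourArea)
w=onplane(i,c[:,0,:],115,True)[:,:2].astype(np.float32)
r=cv2.minAreaRect(w); print("holder",r)
b=blobs(mask(p,(0,0,0),(180,255,60))[100:135,305:345].copy(),20)[0]
for k,s,cc in b: print("btn",s,onplane(i,cc+[305,100],187,True)[0])
E
```

```text
handle ((483.8244934082031, 280.29266357421875), (19.959331512451172, 19.744600296020508), 71.64575958251953)
[[471.3119  273.92938]
 [490.05206 267.71198]
 [496.3371  286.65594]
 [477.59692 292.87335]]
[[262. 197. 195. 195. 194. 196. 262. 260.]
 [262. 196. 195.   0. 196. 196. 196. 196.]
 [258. 197. 197. 195. 195. 195. 196. 197.]
 [259. 197. 196. 195. 195. 195. 197. 197.]
 [198. 198. 196. 197.   0. 196. 195. 197.]
 [198. 198. 198. 196. 197. 197. 199. 198.]
 [201. 201. 199. 199. 200. 199. 199. 267.]
 [269. 269. 201. 202. 199. 201. 200. 268.]]
holder ((484.8683166503906, 279.88519287109375), (54.95698165893555, 56.06790542602539), 69.46022033691406)
btn [ 11   7  16  16 201] [483.91332552 280.14180863 187.        ]
```

To row units: 80 mm is 1.6, 2 mm is 0.04, 0.32 rad is 6.4.

run_rows:
  plan: {"steps":[[0.54,0.02,0,2.2,1],[1.08,0.04,0,4.4,1],[1.6,0.04,0,6.4,1],[1.6,0.04,0,6.4,1],[1.6,0.04,0,6.4,1]]}

```text
t: 1.37
eef_pos: [484.5, 279.9, 220.1]
tcp_rot: [-3.141, 0.001, 1.252]
ft_force: [0.3, -1.4, 1.4]
opening: 0.999
grip_force: 0.0
```

```bash
python3 -c "
from h import *
s=env.state();print(s['eef_pos'],rot(s['tcp_rot']))"
```

```text
[484.53289508 279.92450509 220.13427668] [[ 3.13209360e-01  9.49684014e-01 -4.11785306e-04]
 [ 9.49683952e-01 -3.13209526e-01 -4.29411141e-04]
 [-5.36779977e-04 -2.56570308e-04 -9.99999823e-01]]
```

run_rows:
  plan: {"steps":[[0,0,0.6,0,1],[0,0,1.2,0,1],[0,0,1.6,0,1],[0,0,1.8,0,1],[0,0,1.8,0,1]]}

```text
t: 1.78
eef_pos: [483.8, 278.5, 128.8]
tcp_rot: [-3.139, 0.002, 1.25]
ft_force: [0.1, 0.6, 0.6]
opening: 1.001
grip_force: 0.0
```

run_rows:
  plan: {"steps":[[0,0,0,0,0.5],[0,0,0,0,0.3],[0,0,0,0,0.15],[0,0,0,0,0.1],[0,0,0,0,0.0]]}

```text
t: 2.2
eef_pos: [484.2, 280.1, 131.4]
tcp_rot: [3.141, -0.001, 1.251]
ft_force: [0.1, -0.5, -0.4]
opening: 0.705
grip_force: 0.0
```

run_rows:
  plan: {"steps":[[0,0,0,0,0],[0,0,0,0,0],[0,0,0,0,0]]}

```text
t: 2.45
eef_pos: [484.0, 280.1, 130.8]
tcp_rot: [3.141, -0.0, 1.251]
ft_force: [0.4, 1.0, -0.4]
opening: 0.493
grip_force: 0.0
```

run_rows:
  plan: {"steps":[[0,0,0,0,0],[0,0,0,0,0],[0,0,0,0,0],[0,0,0,0,0],[0,0,0,0,0]]}

```text
t: 2.87
eef_pos: [484.0, 280.0, 130.6]
tcp_rot: [-3.141, 0.0, 1.251]
ft_force: [-0.6, -1.0, 0.4]
opening: 0.211
grip_force: 30.0
```

run_rows:
  plan: {"steps":[[0,0,0,0,0],[0,0,0,0,0],[0,0,0,0,0]]}

```text
t: 3.12
eef_pos: [484.0, 280.0, 130.6]
tcp_rot: [-3.142, 0.0, 1.251]
ft_force: [-0.5, -0.2, -0.5]
opening: 0.209
grip_force: 30.0
```

Gripped (0.21 × 95 mm = 20 mm). Raising straight up by 145 mm.

run_rows:
  plan: {"steps":[[0,0,-0.3,0,0],[0,0,-0.8,0,0],[0,0,-1.4,0,0],[0,0,-2,0,0],[0,0,-2.6,0,0]]}

```text
t: 3.53
eef_pos: [483.8, 279.9, 261.9]
tcp_rot: [-3.141, 0.0, 1.251]
ft_force: [-0.1, -0.0, -2.3]
opening: 0.209
grip_force: 30.0
```

run_rows:
  plan: {"steps":[[0,0,-0.2,0,0],[0,0,-0.3,0,0],[0,0,-0.3,0,0],[0,0,-0.3,0,0],[0,0,-0.3,0,0]]}

```text
t: 3.95
eef_pos: [483.5, 279.8, 273.8]
tcp_rot: [-3.14, 0.002, 1.251]
ft_force: [-0.1, 0.6, -1.8]
opening: 0.21
grip_force: 30.0
```

```bash
python3 - <<'E'
from h import *
for n in("wrist","side"):
    i,p,d=snap(n,n+"2"); np.savez(n+"2.npz",p=p,d=d); s=env.state()
    print(s['eef_pos'],s['tcp_rot'],i['origin'],i['attitude'])
E
```

```text
[483.62874552 279.83025063 273.98424141] [-3.13967287e+00  1.77108618e-03  1.25073439e+00] [509.39098798 358.27751921 443.70771765] [ 2.84476521e+00  1.17149474e-03 -3.20322706e-01]
[483.72554615 279.87424395 274.22523725] [-3.13994487e+00  1.54293121e-03  1.25073353e+00] [-134.3971843   806.30763714 1166.55373682] [-2.33013978  0.00455576 -2.41014556]
```

View pics/wrist2.png

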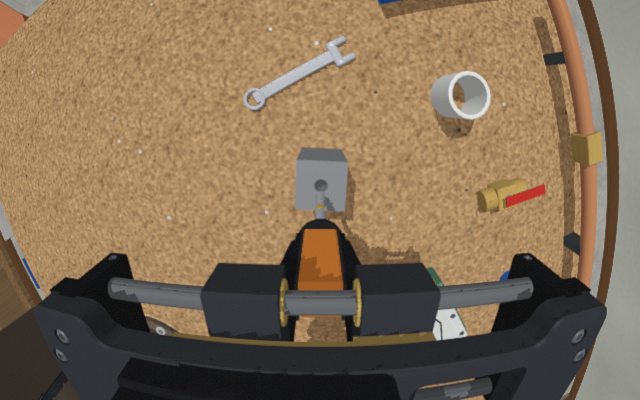

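The wrist view shows the probe hanging in the gripper, clear of its holder (hole at 321,185). Next I'll extract the seam from the first wrist picture and the bush hole from the scene view.

```bash
python3 - <<'E'
from h import *
z=np.load("wrist0.npz"); p=z["p"]
i=dict(vertical_fov=65.70646984690485,cx=320.0062117387771,cy=202.06936770341957,origin=np.array([624.54748446,82.48256325,384.15555684]),attitude=np.array([2.84654263,5.46476091e-04,-2.78903121e-04]))
g=p.max(2).astype(int)
# sub-pixel: darkness centroid per row within a window about the line (px guesses)
pts=[]
for v in range(150,246):
    u0=np.interp(v,[160,197,240],[267,293,292]); us=np.arange(int(u0)-8,int(u0)+9)
    w=np.clip(np.median(g[v,us])-g[v,us]-25,0,None)
    hs=hsv(p)[v,us]; w[hs[:,1]>90]=0
    if w.sum()>25: pts.append(((us*w).sum()/w.sum(),v,w.sum()))
pts=np.array(pts); W=onplane(i,pts[:,:2],65,True)
for a,b in zip(pts[::4],W[::4]): print(a.round(1),b.round(1))
print(pts[0],W[0],pts[-1],W[-1])
c=env.camera_info("scene"); p=np.load("scene0.npz")["p"]
m=mask(p,(15,140,110),(28,255,255)); m[:240]=0;m[275:]=0;m[:,:220]=0;m[:,250:]=0
# wood excluded by brightness/chroma: outer top ellipse and the hole inside
con,hier=cv2.findContours(m,cv2.RETR_CCOMP,1)
for k,q in enumerate(con):
    if hier[0][k][3]>=0 and len(q)>6: print("hole",cv2.boundingRect(q),q[:,0].mean(0),onplane(c,q[:,0],100).mean(0),onplane(c,q[:,0],80).mean(0))
for n in("wrist","side"):
    p=np.load(n+"2.npz")["p"]; 
    for k,s,cc in blobs(mask(p,(18,150,90),(32,255,255)),4)[0]: 
        if s[4]<600: print(n,"yellow",s,cc.round(1))
E
```

```text
[266.1 159.  140. ] [567.8  32.8  65. ]
[268.4 163.  333. ] [570.1  28.5  65. ]
[271.1 167.  290. ] [572.8  24.1  65. ]
[274. 171. 283.] [575.7  19.8  65. ]
[276.6 175.  346. ] [578.4  15.4  65. ]
[279.4 179.  295. ] [581.3  11.1  65. ]
[282.2 183.  312. ] [584.2   6.7  65. ]
[284.9 187.  332. ] [586.9   2.3  65. ]
[287.8 191.  284. ] [589.9  -2.1  65. ]
[290.5 195.  283. ] [592.7  -6.6  65. ]
[292.5 199.  258. ] [594.7 -11.1  65. ]
[292.2 203.  214. ] [594.3 -15.6  65. ]
[292.2 207.  217. ] [594.2 -20.1  65. ]
[292. 211. 223.] [593.8 -24.7  65. ]
[291.9 215.  221. ] [593.6 -29.3  65. ]
[292. 219. 219.] [593.5 -34.   65. ]
[291.7 223.  247. ] [593.  -38.7  65. ]
[291.7 227.  239. ] [592.9 -43.4  65. ]
[291.5 231.  267. ] [592.6 -48.2  65. ]
[291.5 235.  239. ] [592.3 -53.1  65. ]
[291.5 239.  240. ] [592.2 -58.   65. ]
[266.12857143 159.         140.        ] [567.77741623  32.7648034   65.        ] [291.45539906 240.         213.        ] [592.12986246 -59.227657    65.        ]
hole (230, 250, 9, 8) [234.23809524 253.66666667] [ 506.81502492 -297.99473749  100.        ] [ 496.48276938 -290.11082687   80.        ]
hole (232, 246, 9, 3) [236. 247.] [ 497.59932601 -277.31198297  100.        ] [ 487.07114686 -268.98836179   80.        ]
wrist yellow [317 205   7   3  11] [320.3 205.9]
```

run_rows:
  plan: {"steps":[[-0.28,0.2,0,0,0],[-0.76,0.54,0,0,0],[-1.24,0.9,0,0,0],[-1.72,1.24,0,0,0],[-2.2,1.6,0,0,0]]}

```text
t: 4.47
eef_pos: [525.3, 149.2, 274.9]
tcp_rot: [-3.141, 0.001, 1.251]
ft_force: [0.3, 0.1, -1.6]
opening: 0.21
grip_force: 30.0
```

run_rows:
  plan: {"steps":[[-0.48,0.34,0,0,0],[-0.96,0.7,0,0,0],[-1.44,1.04,0,0,0],[-1.92,1.4,0,0,0],[-2.4,1.74,0,0,0]]}

```text
t: 4.88
eef_pos: [570.4, 7.7, 274.8]
tcp_rot: [-3.141, 0.0, 1.251]
ft_force: [0.1, 0.1, -1.3]
opening: 0.211
grip_force: 30.0
```

run_rows:
  plan: {"steps":[[-0.48,0.34,0,0,0],[-0.88,0.64,0,0,0],[-1.16,0.84,0,0,0],[-1.16,0.84,0,0,0],[-1.16,0.84,0,0,0]]}

```text
t: 5.3
eef_pos: [591.7, -59.7, 274.6]
tcp_rot: [-3.14, 0.0, 1.249]
ft_force: [-0.7, 1.2, -1.8]
opening: 0.208
grip_force: 30.0
```

```bash
python3 - <<'E'
from h import *
s=env.state(); R=rot(s['tcp_rot']);print(s['eef_pos'],R.round(4)); print("to seam0+20:",R.T@(np.array([592.1,-59.4,210.6])-s['eef_pos']))
i,p,d=snap("wrist","w3"); np.savez("w3.npz",p=p,d=d)
i,p,d=snap("scene","s3"); np.savez("s3.npz",p=p,d=d)
E
```

```text
[591.66509447 -59.7285592  274.61180511] [[ 3.161e-01  9.487e-01 -1.500e-03]
 [ 9.487e-01 -3.161e-01  4.000e-04]
 [-1.000e-04 -1.600e-03 -1.000e+00]]
to seam0+20: [ 0.45270906  0.40976661 64.01121334]
```

run_rows:
  plan: {"steps":[[0,0,0.3,0,0],[0,0,0.6,0,0],[0,0,0.9,0,0],[0,0,1.08,0,0],[0,0,1.08,0,0]]}

```text
t: 5.82
eef_pos: [591.0, -58.1, 219.9]
tcp_rot: [-3.139, 0.0, 1.252]
ft_force: [0.4, 0.7, -1.4]
opening: 0.21
grip_force: 30.0
```

run_rows:
  plan: {"steps":[[0,0,0,0,0],[0,0,0,0,0]]}

```text
t: 5.98
eef_pos: [592.1, -58.8, 222.5]
tcp_rot: [3.14, -0.0, 1.251]
ft_force: [0.1, -0.8, -1.6]
opening: 0.209
grip_force: 30.0
```

```bash
python3 - <<'E'
from h import *
s=env.state(); print(s['eef_pos'])
I=[]
for n in("wrist","scene","side"):
    i,p,d=snap(n); np.savez(n+"4.npz",p=p,d=d); I.append(p)
a=cv2.resize(I[0][130:330,220:420],(500,500),interpolation=2)
b=cv2.resize(I[1][170:245,280:340],(300,375),interpolation=2)
b=np.vstack([b,np.zeros((125,300,3),np.uint8)])
cv2.imwrite("pics/c4.png",np.hstack([a,b])[...,::-1])
E
```

```text
[592.13022975 -58.81122223 222.49775397]
```

View pics/c4.png

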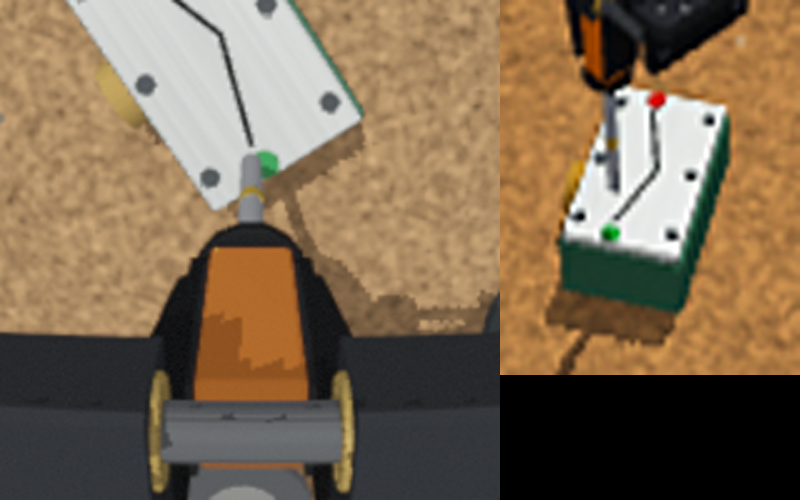

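The crop shows the tip at about wrist pixel (320.4,192) and scene pixel (303,208), just over the green-dot end. I'll triangulate the tip.

```bash
python3 - <<'E'
from h import *
iw=env.camera_info("wrist"); ic=env.camera_info("scene")
s=env.state()['eef_pos'];print(s)
tw=(320.4,192.5); tc=(303,208)
print("tip wrist@97",onplane(iw,tw,97,True),"scene@97",onplane(ic,tc,97))
A,b=[],[]
for i,uv,f in((iw,tw,1),(ic,tc,0)):
    r=rays(i,uv,f)[0]; r/=np.linalg.norm(r); P=np.eye(3)-np.outer(r,r); A.append(P); b.append(P@i['origin'])
print("tri",np.linalg.lstsq(np.vstack(A),np.hstack(b),rcond=None)[0])
c=lambda x,y:(x/2.5+220-.3,y/2.5+130-.3)
print("seam end, bend now",onplane(iw,[c(251,147),c(221,36)],65,True))
p=np.load("wrist4.npz")["p"]
m=mask(p,(50,150,60),(80,255,255));m[:180]=0;m[205:]=0
for k,q,cc in blobs(m,8)[0]: print(q,onplane(iw,cc,65,True))
g=p.max(2); print(g[182:200,318:324])
E
```

```text
[592.06357254 -59.07457759 222.4663362 ]
tip wrist@97 [[593.09736492 -56.83021911  97.        ]] scene@97 [[593.71147537 -54.97442158  97.        ]]
tri [593.79718126 -56.17610982  98.62427963]
seam end, bend now [[591.59511675 -60.67529758  65.        ]
 [594.84491981 -10.53298087  65.        ]]
[325 192   5   8  30] [[596.57004761 -70.44898423  65.        ]]
[[ 79  67 173 212 213 212]
 [123  56 134 187 212 212]
 [140  65 112 176 212 212]
 [156  84  92 169 214 213]
 [176 109  65 158 215 213]
 [195 133  76 156 211 214]
 [211 161 127 163 195 213]
 [212 204 201 206 210 214]
 [211 204 203 206 202 193]
 [194 178 177 179 174 166]
 [158 148 145 141 137 146]
 [145 144 142 138 133 125]
 [143 145 143 140 135 122]
 [144 144 144 139 135 124]
 [144 145 142 140 134 124]
 [142 143 142 139 133 123]
 [145 143 143 138 134 124]
 [144 144 142 139 133 124]]
```

The tip and the visible seam end agree within about 1 mm, allowing for the rod's radius, so I'm lowering to about 7 mm above the seam.

run_rows:
  plan: {"steps":[[-0.016,0.004,0.12,0,0],[-0.016,0.004,0.24,0,0],[-0.016,0.004,0.34,0,0],[-0.016,0.004,0.42,0,0],[-0.016,0.004,0.48,0,0]]}

```text
t: 6.55
eef_pos: [591.6, -59.9, 196.8]
tcp_rot: [-3.141, 0.0, 1.251]
ft_force: [0.7, -0.5, -1.3]
opening: 0.211
grip_force: 30.0
```

run_rows:
  plan: {"steps":[[0,0,0.02,0,0],[0,0,0.02,0,0],[0,0,0.02,0,0]]}

```text
t: 6.8
eef_pos: [591.8, -59.9, 196.7]
tcp_rot: [3.141, -0.0, 1.251]
ft_force: [0.3, 0.1, -1.4]
opening: 0.208
grip_force: 30.0
```

```bash
python3 -c "
from h import *
s=env.state();R=rot(s['tcp_rot']);e=s['eef_pos'];print(e,R[:,2])
for t in ((592,-59.9),(594.9,-9.9),(567.4,32.7)): print((R.T@(np.array([*t,197.6])-e)).round(2))"
```

```text
[591.84584259 -59.93562724 196.72020594] [ 1.77092087e-04 -4.96855163e-05 -9.99999983e-01]
[ 0.08  0.14 -0.88]
[ 48.46 -12.84  -0.88]
[ 80.24 -52.34  -0.89]
```

Tip is about 6 mm above the seam start. Running the first leg.

To row units: 16.1 mm is 0.322, 12.9 mm is 0.258.

run_rows:
  plan: {"steps":[[0.064,-0.016,0,0,0],[0.128,-0.034,0,0,0],[0.194,-0.05,0,0,0],[0.258,-0.068,0,0,0],[0.322,-0.086,0,0,0]]}

```text
t: 7.22
eef_pos: [592.8, -42.8, 196.7]
tcp_rot: [3.141, -0.0, 1.251]
ft_force: [-0.4, -0.8, -1.4]
opening: 0.208
grip_force: 30.0
```

run_rows:
  plan: {"steps":[[0.064,-0.016,0,0,0],[0.128,-0.034,0,0,0],[0.194,-0.05,0,0,0],[0.258,-0.068,0,0,0],[0.322,-0.086,0,0,0]]}

```text
t: 7.63
eef_pos: [593.7, -26.3, 196.6]
tcp_rot: [3.142, -0.0, 1.251]
ft_force: [1.0, -0.0, -1.5]
opening: 0.21
grip_force: 30.0
```

run_rows:
  plan: {"steps":[[0.064,-0.016,0,0,0],[0.128,-0.034,0,0,0],[0.194,-0.05,0,0,0],[0.258,-0.068,0,0,0],[0.324,-0.086,0,0,0]]}

```text
t: 8.05
eef_pos: [594.8, -9.6, 196.7]
tcp_rot: [3.142, -0.0, 1.251]
ft_force: [0.4, 0.1, -0.9]
opening: 0.209
grip_force: 30.0
```

run_rows:
  plan: {"steps":[[0,0,0,0,0],[0,0,0,0,0]]}

```text
t: 8.22
eef_pos: [594.7, -9.7, 196.7]
tcp_rot: [3.141, 0.0, 1.251]
ft_force: [-0.2, -0.1, -1.4]
opening: 0.21
grip_force: 30.0
```

```bash
python3 -c "
from h import *
s=env.state();R=rot(s['tcp_rot']);e=s['eef_pos'];print(e)
for t in ((594.9,-9.9),(567.4,32.7)): print((R.T@(np.array([*t,197])-e)).round(2))"
```

```text
[594.72432318  -9.74334047 196.66721485]
[-0.09  0.22 -0.33]
[ 31.71 -39.28  -0.34]
```

To row units: -13.1 mm is -0.262, 10.6 mm is 0.212.

run_rows:
  plan: {"steps":[[0.042,-0.052,0,0,0],[0.084,-0.104,0,0,0],[0.128,-0.158,0,0,0],[0.17,-0.21,0,0,0],[0.212,-0.262,0,0,0]]}

```text
t: 8.63
eef_pos: [585.4, 4.6, 196.7]
tcp_rot: [3.142, -0.0, 1.251]
ft_force: [0.2, 1.5, -1.8]
opening: 0.21
grip_force: 30.0
```

run_rows:
  plan: {"steps":[[0.042,-0.052,0,0,0],[0.084,-0.104,0,0,0],[0.128,-0.158,0,0,0],[0.17,-0.21,0,0,0],[0.212,-0.262,0,0,0]]}

```text
t: 9.05
eef_pos: [576.3, 18.8, 196.7]
tcp_rot: [3.142, -0.0, 1.251]
ft_force: [-0.6, 0.2, -0.8]
opening: 0.21
grip_force: 30.0
```

run_rows:
  plan: {"steps":[[0.042,-0.052,0,0,0],[0.084,-0.104,0,0,0],[0.128,-0.158,0,0,0],[0.17,-0.21,0,0,0],[0.212,-0.262,0,0,0]]}

```text
t: 9.47
eef_pos: [567.3, 32.9, 196.7]
tcp_rot: [3.141, -0.0, 1.251]
ft_force: [-0.3, -1.1, -1.3]
opening: 0.21
grip_force: 30.0
```

run_rows:
  plan: {"steps":[[0,0,0,0,0],[0,0,0,0,0]]}

```text
t: 9.63
eef_pos: [567.4, 32.8, 196.7]
tcp_rot: [3.141, -0.0, 1.251]
ft_force: [0.2, -0.3, -1.7]
opening: 0.208
grip_force: 30.0
```

```bash
python3 - <<'E'
from h import *
print(env.state()['eef_pos'])
I=[snap(n)[1] for n in("wrist","scene")]
a=cv2.resize(I[0][130:330,220:420],(500,500),interpolation=2)
b=cv2.resize(I[1][170:245,280:340],(300,375),interpolation=2)
b=np.vstack([b,np.zeros((125,300,3),np.uint8)])
cv2.imwrite("pics/c5.png",np.hstack([a,b])[...,::-1])
E
```

```text
[567.40182395  32.77857906 196.72904568]
```

View pics/c5.png

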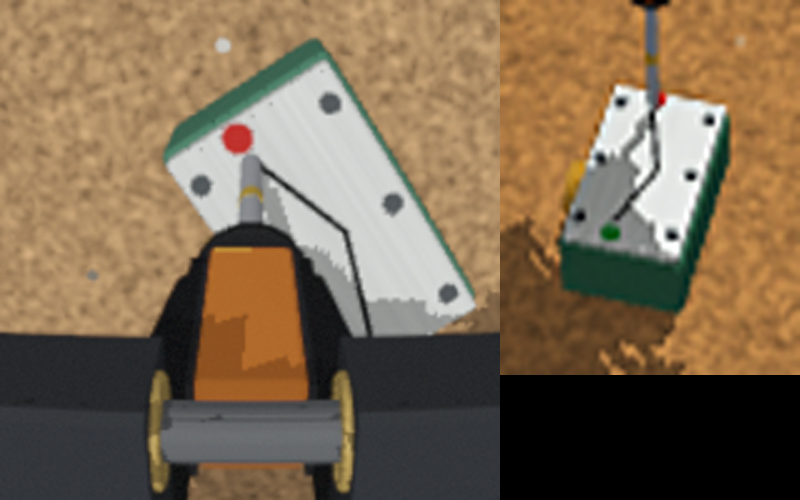

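The crop shows the tip right at the red-dot end of the seam. I'm lifting and moving just past the port, so the wrist camera sees the mouth ahead of the probe.

To row units: -8 mm is -0.16, -75 mm is -1.5.

run_rows:
  plan: {"steps":[[0,0,-0.16,0,0],[0,0,-0.5,0,0],[0,0,-0.9,0,0],[0,0,-1.3,0,0],[0,0,-1.5,0,0]]}

```text
t: 10.15
eef_pos: [568.1, 32.5, 274.5]
tcp_rot: [3.138, -0.001, 1.251]
ft_force: [-0.1, 0.8, -0.6]
opening: 0.212
grip_force: 30.0
```

run_rows:
  plan: {"steps":[[-0.3,0.04,0,0,0],[-0.8,0.1,0,0,0],[-1.4,0.18,0,0,0],[-2,0.26,0,0,0],[-2.6,0.32,0,0,0]]}

```text
t: 10.57
eef_pos: [541.3, -97.0, 271.7]
tcp_rot: [3.141, 0.0, 1.251]
ft_force: [1.1, -0.7, -1.2]
opening: 0.208
grip_force: 30.0
```

run_rows:
  plan: {"steps":[[-0.6,0.08,0,0,0],[-1.2,0.16,0,0,0],[-1.8,0.24,0,0,0],[-2.4,0.3,0,0,0],[-3,0.36,0,0,0]]}

```text
t: 10.98
eef_pos: [511.0, -245.4, 271.7]
tcp_rot: [3.142, -0.0, 1.251]
ft_force: [0.1, 0.0, -1.6]
opening: 0.212
grip_force: 30.0
```

run_rows:
  plan: {"steps":[[-0.6,0.08,0,0,0],[-1.2,0.16,0,0,0],[-1.8,0.24,0,0,0],[-2.2,0.28,0,0,0],[-2.26,0.28,0,0,0]]}

```text
t: 11.4
eef_pos: [488.3, -358.7, 271.2]
tcp_rot: [-3.141, 0.001, 1.248]
ft_force: [0.2, 1.2, -1.9]
opening: 0.211
grip_force: 30.0
```

run_rows:
  plan: {"steps":[[0,0,0,0,0],[0,0,0,0,0],[0,0,0,0,0]]}

```text
t: 11.65
eef_pos: [489.6, -354.5, 271.7]
tcp_rot: [-3.142, -0.0, 1.252]
ft_force: [0.4, 0.1, -2.3]
opening: 0.212
grip_force: 30.0
```

```bash
python3 - <<'E'
from h import *
print(env.state()['eef_pos'])
i,p,d=snap("wrist","w6"); np.savez("w6.npz",p=p,d=d)
E
```

```text
[ 489.60738357 -354.50358364  271.74169283]
```

View pics/w6.png

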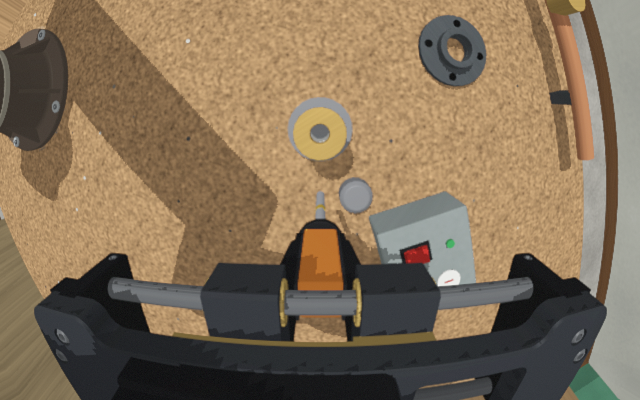

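The wrist view shows the bush at (320,133) with its hole, straight ahead of the probe (tip about 320,193). I'll fit the circles on the z = 100 plane.

```bash
cat > port.py <<'E'
from h import *
import sys
def run(p,i,box):
    x0,y0,x1,y1=box
    m=np.zeros(p.shape[:2],np.uint8); m[y0:y1,x0:x1]=mask(p,(18,85,90),(32,255,255))[y0:y1,x0:x1]
    con,h=cv2.findContours(m,cv2.RETR_CCOMP,cv2.CHAIN_APPROX_NONE)
    k=max(range(len(con)),key=lambda k:cv2.contourArea(con[k]))
    for nm,j in [("outer",k)]+[("hole",j) for j in range(len(con)) if h[0][j][3]==k and cv2.contourArea(con[j])>20]:
        w=onplane(i,con[j][:,0],100,True)[:,:2].astype(np.float32)
        e=cv2.fitEllipse(w); print(nm,"ellipse",np.round(e[0],2),np.round(e[1],1),"circle",np.round(cv2.minEnclosingCircle(w)[0],2))
E
python3 - <<'E'
from port import *
i=env.camera_info("wrist"); z=np.load("w6.npz"); run(z["p"],i,(280,90,360,170))
print(hsv(z["p"])[133,285:356:5].tolist())
s=env.state(); R=rot(s['tcp_rot'])
m=mask(z["p"],(18,150,90),(32,255,255));m[:185]=0;m[230:]=0;m[:,:310]=0;m[:,330:]=0
for k,q,c in blobs(m,3)[0]: print("band",q,c,onplane(i,c,196,True))
print(z["p"].max(2)[186:222,314:328:1][::2])
E
```

```text
outer ellipse [ 506.9 -300.1] [57.7 58.3] circle [ 506.59 -300.12]
hole ellipse [ 506.92 -299.41] [22.1 22.2] circle [ 506.93 -299.66]
[[16, 108, 173], [105, 13, 157], [21, 126, 205], [21, 127, 205], [21, 127, 201], [19, 67, 130], [113, 10, 107], [110, 7, 106], [105, 10, 106], [21, 125, 188], [21, 127, 203], [21, 127, 203], [21, 129, 197], [110, 10, 156], [17, 104, 188]]
band [317 205   8   4  13] [320.84615385 206.15384615] [[ 491.32926126 -350.7233076   196.        ]]
[[196 183 177 186 194 195 189 183 181 182 184 184 187 195]
 [195 189 184 188 191 189 184 181 186 196 200 198 194 189]
 [185 183 180 177 170 166 170 185 198 203 203 201 196 186]
 [180 180 179 164 153 156 153 149 150 174 190 191 186 179]
 [167 165 160 151 155 157 154 150 145 132 148 158 161 163]
 [173 159 144 151 155 156 153 149 143 134 154 170 175 178]
 [184 174 155 150 155 155 152 149 143 133 157 190 199 194]
 [182 178 161 152 155 154 152 149 143 134 160 192 197 189]
 [180 165 146 152 155 154 153 150 143 134 153 182 192 187]
 [188 173 149 148 155 159 158 149 131 119 143 177 192 190]
 [178 172 160 165 171 170 165 164 158 147 141 168 187 191]
 [187 181 167 167 171 166 158 152 145 159 157 172 184 187]
 [182 172 158 154 156 154 151 149 142 134 163 186 195 191]
 [186 172 148 154 155 154 152 148 144 134 123 156 172 171]
 [176 159 149 154 156 154 152 148 143 136 126 162 180 178]
 [171 154 152 156 157 157 153 150 143 138 127 160 179 181]
 [170 133 118 121 122 121 119 116 111 106  97 114 148 173]
 [ 54  36  31  30  33  28  31  32  29  32  28  29  38  58]]
```

Wrist-based mouth is at (506.9, −299.8), and the band backprojects within 0.5 mm of the TCP axis. Moving above it, then lowering to about 12 mm over the mouth for a check.

To row units: 57.3 mm is 1.146, 12 mm is 0.24.

run_rows:
  plan: {"steps":[[0.24,0,0,0,0],[0.56,-0.01,0,0,0],[0.88,-0.014,0,0,0],[1.1,-0.018,0,0,0],[1.146,-0.018,0,0,0]]}

```text
t: 12.12
eef_pos: [507.3, -298.0, 272.0]
tcp_rot: [3.141, -0.0, 1.253]
ft_force: [-0.8, 0.4, -1.3]
opening: 0.21
grip_force: 30.0
```

run_rows:
  plan: {"steps":[[0,0,0.16,0,0],[0,0,0.36,0,0],[0,0,0.56,0,0],[0,0,0.68,0,0],[0,0,0.68,0,0]]}

```text
t: 12.53
eef_pos: [505.8, -300.9, 235.4]
tcp_rot: [-3.139, -0.001, 1.25]
ft_force: [-1.5, -0.5, -1.5]
opening: 0.209
grip_force: 30.0
```

run_rows:
  plan: {"steps":[[0,0,0,0,0],[0,0,0,0,0],[0,0,0,0,0]]}

```text
t: 12.78
eef_pos: [506.6, -301.1, 238.0]
tcp_rot: [3.141, 0.0, 1.251]
ft_force: [0.1, 0.8, -1.7]
opening: 0.208
grip_force: 30.0
```

```bash
python3 - <<'E'
from port import *
s=env.state(); print(s['eef_pos'],s['tcp_rot'])
i,p,d=snap("wrist","w7"); np.savez("w7.npz",p=p,d=d)
j,q,e=snap("scene"); np.savez("s7.npz",p=q,d=e)
k,r,f=snap("side"); np.savez("d7.npz",p=r,d=f)
try: run(p,i,(270,150,370,240))
except Exception as x: print(x)
a=cv2.resize(p[150:240,265:375],(550,450),interpolation=2)
b=cv2.resize(q[225:285,210:260],(250,300),interpolation=2); b=np.vstack([b,np.zeros((150,250,3),np.uint8)])
cv2.imwrite("pics/c7.png",np.hstack([a,b])[...,::-1])
E
```

```text
[ 506.63713936 -301.12425434  238.02153455] [3.14082005e+00 2.05303358e-04 1.25057464e+00]
outer ellipse [ 507.35 -298.15] [58.1 59.3] circle [ 507.11 -299.07]
hole ellipse [ 506.34 -301.12] [20.8 28.3] circle [ 505.49 -302.54]
```

View pics/c7.png

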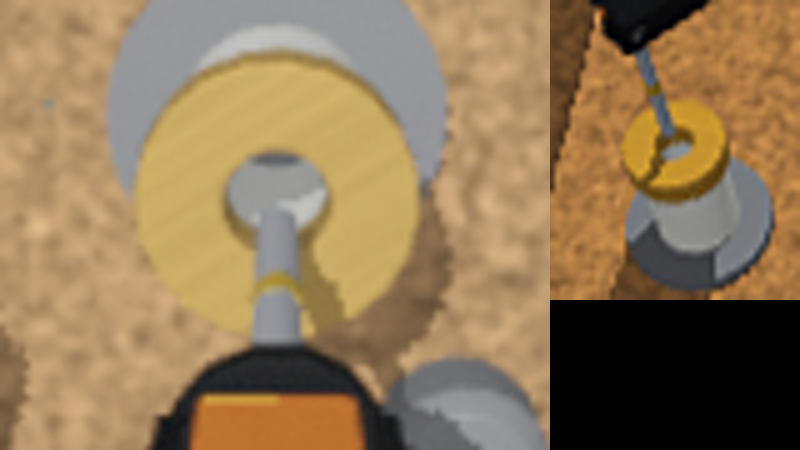

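The crop shows the tip's far edge at about (320.5,192) against the hole, which spans rows 180 to 198 and is laterally centred. I'll check the fore-aft offset from the hole edges and the upper bush rim.

```bash
python3 - <<'E'
from h import *
from scipy.optimize import least_squares
i=env.camera_info("wrist"); z=np.load("w7.npz"); p=z["p"]; s=env.state(); R=rot(s['tcp_rot']); e=s['eef_pos']; print(e)
m=mask(p,(18,85,90),(32,255,255)); m[:150]=0;m[240:]=0;m[:,:285]=0;m[:,:][:,355:]=0
con,h=cv2.findContours(m,cv2.RETR_CCOMP,cv2.CHAIN_APPROX_NONE)
k=max(range(len(con)),key=lambda k:cv2.contourArea(con[k]))
def fit(c,r,sel):
    c=c[sel(c)]; w=onplane(i,c,100,True)[:,:2]
    f=least_squares(lambda x:np.hypot(*(w-x[:2]).T)-r,[507,-300],loss='soft_l1'); 
    return f.x,np.sqrt(np.mean(f.fun**2)),len(c)
tl=lambda w,zz:(R.T@(np.array([w[0],w[1],zz])-e)).round(2)[:2]
o=con[k][:,0]
a=fit(o,29.5,lambda c:(c[:,1]<200)); print("outer",a,tl(a[0],100))
for j in range(len(con)):
    if h[0][j][3]==k and len(con[j])>20:
        q=con[j][:,0]; a=fit(q,11,lambda c:c[:,1]<189); print("hole",a,tl(a[0],100))
g=p.max(2)
print(p[184:200,320])
for v in (191,192,192.5): print("tip edge",v,tl(onplane(i,(320.4,v),e[2]-125.6,True)[0],0))
mb=mask(p,(18,130,90),(32,255,255)); 
E
```

```text
[ 506.59468491 -300.93249966  237.98587607]
outer (array([ 507.10133572, -298.48406498]), np.float64(0.6418810597187151), 101) [ 2.51 -0.38]
hole (array([ 506.79335181, -299.17473132]), np.float64(0.378452609384426), 27) [ 1.76 -0.46]
[[151 151 148]
 [155 156 153]
 [155 155 152]
 [155 156 153]
 [155 155 153]
 [155 155 152]
 [162 163 162]
 [160 162 163]
 [147 149 153]
 [146 148 152]
 [148 150 154]
 [147 149 153]
 [147 148 154]
 [146 148 153]
 [146 148 152]
 [147 148 153]]
tip edge 191 [3.92 0.04]
tip edge 192 [2.9  0.04]
tip edge 192.5 [2.39 0.04]
```

Units first: shifts go in units of 50 mm and turns go in units of 0.05 rad. So 2 mm is 0.04, 8 mm is 0.16.

run_rows:
  plan: {"steps":[[0.02,-0.004,0.02,0,0],[0.04,-0.006,0.06,0,0],[0.04,-0.006,0.12,0,0],[0.04,-0.006,0.16,0,0],[0.04,-0.006,0.16,0,0]]}

```text
t: 13.35
eef_pos: [506.7, -298.7, 229.0]
tcp_rot: [-3.141, -0.0, 1.251]
ft_force: [-0.1, 0.2, -2.5]
opening: 0.206
grip_force: 30.0
```

run_rows:
  plan: {"steps":[[0,0,0,0,0],[0,0,0,0,0],[0,0,0,0,0],[0,0,0,0,0],[0,0,0,0,0]]}

```text
t: 13.77
eef_pos: [506.9, -298.9, 229.7]
tcp_rot: [3.141, -0.0, 1.251]
ft_force: [0.2, 0.6, -1.2]
opening: 0.209
grip_force: 30.0
```

```bash
cat > chk.py <<'E'
from h import *
from scipy.optimize import least_squares
s=env.state(); R=rot(s['tcp_rot']); e=s['eef_pos']; print(e,s['ft_force'])
i,p,d=snap("wrist")
m=mask(p,(18,85,90),(32,255,255)); m[:150]=0;m[240:]=0;m[:,:285]=0;m[:,355:]=0
con,h=cv2.findContours(m,cv2.RETR_CCOMP,cv2.CHAIN_APPROX_NONE)
k=max(range(len(con)),key=lambda k:cv2.contourArea(con[k]))
tl=lambda w,zz:(R.T@(np.array([w[0],w[1],zz])-e)).round(2)[:2]
def fit(c,r):
    w=onplane(i,c,100,True)[:,:2]
    f=least_squares(lambda x:np.hypot(*(w-x[:2]).T)-r,[507,-300],loss='soft_l1'); return tl(f.x,0)
o=con[k][:,0]; print("outer",fit(o[o[:,1]<195],29.5))
for j in range(len(con)):
    if h[0][j][3]==k and len(con[j])>15:
        q=con[j][:,0]; print("hole",q.min(0),q.max(0),fit(q[q[:,1]<q[:,1].min()+9],11.5))
print(p[184:202,319:323].max(2).tolist())
E
python3 chk.py; python3 - <<'E'
from h import *
e=env.state()['eef_pos']; i=env.camera_info("wrist"); R=rot(env.state()['tcp_rot'])
for v in (191,192,193,194,195): print(v,(R.T@(onplane(i,(320.4,v),e[2]-125.6,True)[0]-e))[:2].round(2))
E
```

```text
[ 506.90119489 -298.87998827  229.73109561] [ 0.23760724  0.64149717 -1.15335327]
outer [0.64 0.08]
hole [309 183] [332 206] [-0.68  0.07]
[[153, 147, 142, 144], [107, 106, 108, 113], [126, 126, 126, 132], [155, 155, 155, 155], [156, 156, 155, 156], [155, 155, 156, 156], [154, 155, 155, 155], [154, 153, 151, 150], [156, 153, 150, 145], [156, 154, 149, 143], [156, 154, 150, 142], [156, 155, 150, 144], [156, 152, 149, 142], [156, 152, 149, 142], [155, 153, 149, 143], [154, 152, 150, 142], [154, 152, 150, 143], [155, 153, 149, 144]]
191 [3.93 0.1 ]
192 [2.91 0.1 ]
193 [1.89 0.1 ]
194 [0.86 0.1 ]
195 [-0.17  0.1 ]
```

Hole centre, TCP and tip agree within about 0.7 mm. Lowering gently by 54 mm, with a check midway.

run_rows:
  plan: {"steps":[[0,0,0.02,0,0],[0,0,0.06,0,0],[0,0,0.1,0,0],[0,0,0.14,0,0],[0,0,0.16,0,0]]}

```text
t: 14.23
eef_pos: [506.8, -298.8, 221.2]
tcp_rot: [-3.141, -0.0, 1.251]
ft_force: [0.9, 0.1, -1.3]
opening: 0.209
grip_force: 30.0
```

run_rows:
  plan: {"steps":[[0,0,0.04,0,0],[0,0,0.08,0,0],[0,0,0.12,0,0],[0,0,0.16,0,0],[0,0,0.18,0,0]]}

```text
t: 14.65
eef_pos: [506.8, -298.8, 212.3]
tcp_rot: [-3.141, -0.0, 1.251]
ft_force: [0.1, 0.4, -1.0]
opening: 0.21
grip_force: 30.0
```

run_rows:
  plan: {"steps":[[0,0,0,0,0],[0,0,0,0,0],[0,0,0,0,0],[0,0,0,0,0]]}

```text
t: 14.98
eef_pos: [506.9, -298.9, 212.8]
tcp_rot: [3.141, 0.0, 1.251]
ft_force: [0.3, -0.2, -1.5]
opening: 0.209
grip_force: 30.0
```

```bash
python3 chk.py
```

```text
[ 506.9377296  -298.88124114  212.77651707] [ 0.30745039 -0.21667336 -1.46123673]
outer [ 0.73 -0.  ]
hole [309 187] [332 206] [-0.64  0.06]
[[206, 206, 207, 205], [205, 206, 204, 204], [203, 203, 202, 201], [196, 194, 193, 193], [156, 149, 140, 143], [126, 127, 129, 129], [136, 139, 145, 146], [149, 149, 151, 150], [156, 154, 150, 147], [156, 154, 149, 144], [156, 154, 150, 144], [156, 154, 150, 144], [156, 154, 149, 143], [156, 154, 149, 143], [155, 153, 149, 143], [155, 153, 149, 143], [155, 152, 149, 142], [154, 153, 149, 143]]
```

run_rows:
  plan: {"steps":[[0,0,0.04,0,0],[0,0,0.1,0,0],[0,0,0.16,0,0],[0,0,0.22,0,0],[0,0,0.26,0,0]]}

```text
t: 15.45
eef_pos: [506.8, -298.8, 199.1]
tcp_rot: [-3.141, -0.0, 1.251]
ft_force: [-0.8, -0.8, -2.1]
opening: 0.213
grip_force: 30.0
```

run_rows:
  plan: {"steps":[[0,0,0.04,0,0],[0,0,0.1,0,0],[0,0,0.16,0,0],[0,0,0.22,0,0],[0,0,0.26,0,0]]}

```text
t: 15.87
eef_pos: [506.8, -298.8, 186.2]
tcp_rot: [-3.141, -0.0, 1.251]
ft_force: [-0.1, 0.5, -0.8]
opening: 0.21
grip_force: 30.0
```

run_rows:
  plan: {"steps":[[0,0,0.04,0,0],[0,0,0.1,0,0],[0,0,0.16,0,0],[0,0,0.2,0,0],[0,0,0.22,0,0]]}

```text
t: 16.28
eef_pos: [506.8, -298.8, 175.3]
tcp_rot: [-3.141, -0.0, 1.251]
ft_force: [-0.1, 0.4, -2.1]
opening: 0.211
grip_force: 30.0
```

run_rows:
  plan: {"steps":[[0,0,0,0,0],[0,0,0,0,0],[0,0,0,0,0],[0,0,0,0,0],[0,0,0,0,0]]}

```text
t: 16.7
eef_pos: [506.9, -298.9, 175.8]
tcp_rot: [3.141, 0.0, 1.251]
ft_force: [-0.4, 0.5, -0.8]
opening: 0.209
grip_force: 30.0
```

```bash
python3 chk.py; python3 - <<'E'
from h import *
i,p,d=snap("wrist"); 
m=mask(p,(18,150,60),(32,255,255))[180:240,305:335]; print(m.sum(1)//255)
sc=snap("scene"); cv2.imwrite("pics/s9.png",sc[1][...,::-1])
s=env.state(); print(s['eef_pos'],s['moment'],s['qvel'].round(4))
E
```

```text
[ 506.91566029 -298.88629835  175.77826792] [-0.35889045  0.52087206 -0.79098803]
outer [ 1.54 -0.04]
[[204, 203, 204, 205], [203, 204, 205, 207], [204, 206, 206, 207], [206, 206, 208, 208], [208, 208, 208, 207], [208, 207, 205, 203], [205, 204, 202, 203], [202, 203, 203, 204], [202, 204, 205, 206], [204, 205, 207, 208], [207, 208, 208, 208], [208, 207, 207, 204], [206, 205, 204, 203], [203, 202, 202, 202], [194, 193, 191, 190], [160, 153, 144, 145], [129, 125, 122, 122], [138, 144, 141, 137]]
[0 0 0 0 0 0 0 0 0 0 0 0 0 0 0 0 0 0 0 0 0 0 0 0 0 3 5 2 0 0 0 0 0 0 0 0 0
 0 0 0 0 0 0 0 0 0 0 0 0 1 1 0 0 0 0 0 0 0 0 0]
[ 506.90077222 -298.86665129  175.71997857] [-0.07001858  0.02033978 -0.00255024] [ 0.0004  0.0003 -0.0013 -0.0006  0.0024  0.0007]
```

```bash
python3 - <<'E'
from h import *
s=env.state(); e=s['eef_pos']; i=env.camera_info("wrist"); R=rot(s['tcp_rot'])
for v in (198.5,199,205,206,206.5): print(v,(R.T@(onplane(i,(320.4,v),100,True)[0]-e))[:2].round(2))
E
```

```text
198.5 [10.73  0.  ]
199 [10.3  0. ]
205 [5.1 0. ]
206 [4.23 0.  ]
206.5 [3.79 0.  ]
```

The far hole edge sits about 10.6 mm from the TCP axis (11 mm expected), and the band face is 4.2 mm from it (4 mm expected). The probe is centred with the band level with the mouth.

```bash
python3 -c "
from cell import env
print(env.job_done())"
```

```text
the job is handed in; nothing more can be done
None
```

The probe was run along the whole seam and is now held still in the port hole, centred to within about 1 mm with its yellow band level with the mouth; the job was handed in at about 17 s, but the verdict was not shown.

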